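Hold a spice jar down in a sloping V jar rest so its stuck lid can be undone

ROBOT

A 7-joint arm with a two-finger parallel gripper is mounted at the origin on the work surface; the furniture and walls round the work are solid. World frame = base frame: x ahead of the robot, y to its left, z up, the work surface at z = 0. Lengths are in m, angles in rad, forces in N, time in s.
With the tool pointing down it reaches from about 0.425 to 0.875 m from the base axis. Payload 4.7 kg.
Tool frame: the origin (TCP) lies between the finger pads; the fingertips stand 14 mm ahead of it and the grasp point (between the pads) lies 5 mm behind it; z points along the fingers, y is the line along which they close (so a half turn about z gives the same grasp; the last joint's range is limited). The gripper opens to 87 mm and grips with 3 to 60 N. Pads are 19 mm wide; open, the fingers measure 117 mm over their backs; the gripper's body (75 mm by 190 mm) begins 51 mm behind the grasp point.
Start: joints at [-1.249, 0.321, -0.07, 1.45, 0.023, 1.371, -0.057], TCP at [0.197, 0.619, 0.237] pointing down, gripper open.
Joint ranges: [-2.86, 2.86], [-0.3, 2.09], [-1.38, 1.24], [0.06, 2.45], [-1.56, 4.7], [0.09, 2.05], [-2.69, 2.69]. Speed limits (rad/s): [2.57, 2.57, 3.14, 3.14, 3.14, 3.14, 3.14].

INTERFACE

Orientations are given as a rotation vector (axis times angle).
In Python, from bench import get_state, get_image, camera_params, close_job gives the robot as it stands. The module is installed in compiled form; this text tells all that it offers.
- The arm moves only by the tool arm_command, never from a script. Its argument "motion" is a list of rows, each a list of 5 numbers: the finger opening in mm, from 0 to 87, then the shift along the tool's x, y, z in mm, then the turn about the tool's z in degrees. In form: [[gripper, x, y, z, spin], ...]. A call has 1 to 5 rows; each row is the pose to reach, as a shift and turn from the pose commanded when the call began, along the tool's axes at that moment; what a row does not reach only later rows make up. A row lasts 1/12 s, in which the tool goes at most 41.7 mm and 7.16 degrees, less where a joint would pass 70% of its speed; a pose out of reach is approached as far as the arm can. A call with a gripper value outside its range is refused whole. The fingers move at their own pace and stop on an object; "newtons" is the grip in N (left out, the last holds). Time passes only in rows, so rows that repeat a pose let the fingers close. It gives the time, the measured TCP pose, the force, the opening and the grip force at its end, in the units of the state.
- get_state(): the state, without advancing time (a new reading comes with each control period).
- get_image(name): name is "scene" or "top" or "wrist"; returns (picture, depth): 400x640x3 uint8, red, green, blue; 400x640 float32, m along the optical axis (not along the pixel's ray), 0 where there is no reading.
- camera_params(name): a dict with "intrinsics" (3x3 intrinsics, pixels), "D" ([k1, k2, p1, p2, k3] as OpenCV has them; the pictures are not rectified), "extrinsics" (4x4, takes a point from camera to world coordinates). Camera axes: x right, y down, z forward; pixel columns grow to the right and rows downward; lengths in m; the calibration is good to about 2 mm. A picture is of the moment at which its call begins: read the wrist's pose just before it. camera_params takes no time and is no camera call; for the wrist camera it gives the pose at the moment of the call.
- close_job(): hands the job in; it is judged then, once.
The state is a dict: "time": time; "joint_positions": joint angles; "qd": joint speeds; "joint_torque": joint torques, N m; "position": TCP position; "tool_rot": TCP orientation; "ft_force": force on the tool from outside, world axes, zero at the start; "torque": the same for the moment, N m; "grip_width": opening from 0.0 (shut) to 1.0 (fully open); "grip_force": force on a finger pad.
Only numpy, scipy, OpenCV 4.12 (cv2) and the standard library are available. Lean on these libraries where they do the work, as an engineer would, in place of code of your own. Each camera call takes 0.05 s, during which the arm holds its last target. There are 200 camera calls.

TASK

The lid of the spice jar is stuck and the cook has only one hand free: pick up the jar lying on the worktop and lay it in the rubber-faced V of the grey sloping jar rest, its base up against the stop at the low end and its green lid sticking out past the raised open end. Then press it down firmly, but without forcing it, so that it bears on both rubber faces, and finish while still gripping and pressing it there, with the fingers round its glass body, off the lid and clear of the rest, so that the cook can unscrew the lid. Leave everything else where it is.

Things in the scene. Friction and masses are not known exactly. Their poses are not given: they have to be found in the camera images.
- spice_jar: The spice jar: a clear glass cylinder 44 mm across with a paper label and a green lid 45 mm across (85 to 105 mm from the base), 106 mm long, about 0.11 kg. At the start it lies on its side on the worktop, its axis 22.5 mm up. Origin: centre of its base; z runs along the jar from base to lid.
- jar_lid (a point): Centre of the outer face of the jar's green lid, on the jar's axis, 106 mm from the centre of the base.
- jar_rest: The jar rest, held fast on the worktop by its black suction sole: a grey base plate 140 x 84 mm with rounded corners, 15 mm high, that carries the sloping cradle; under 80 mm high in all. Origin: centre of its underside; x points, level, from the stop at the low end to the raised open end, z up.
- cradle: Sloping upper part of the rest: stop and two V saddles, rigid. Its frame is that of the seated jar: origin (62 mm above the worktop) where the centre of the jar's base lies when it touches stop and both faces; x along the seated jar's axis from stop to raised open end, climbing at 0.26 rad; y level; z the slope's normal, up. The stop's face is x = 0, 40 mm wide, up to z = +9 mm.
- seat_mid (a point): The place to hold the jar: on the seated jar's axis, 41.5 mm from the stop, mid-gap between the saddles. Saddles stand at cradle x = 1 to 21 and 62 to 82 mm, so the gap for the fingers is 41 mm long; they reach 30 mm to either side of the axis and stay below cradle z = -10 mm. In the gap is only the body below the V, 39 mm wide, top at z = -33 mm.
- pad_left: The two black rubber faces on the cradle's +y side, one on each saddle (18 mm long, 15 mm wide), sloping at 45 deg so that the V's included angle is 90 deg; they touch the seated jar along a line 22 mm from its axis. Frame as the cradle's.
- pad_right: The same two black rubber faces on the cradle's -y side. Frame as the cradle's.
- small_bowl: White china bowl, 130 mm across, 59 mm high, standing on the worktop; leave it alone. Origin: centre of its underside.
- teaspoon: Steel teaspoon, 138 x 28 x 12 mm, on the worktop; leave it alone. Origin: centre of its underside.
- lemon: Lemon, 78 x 55 x 56 mm, on the worktop; leave it alone.
- dish_brush: Turquoise dish brush, 269 mm long, 62 mm high, on the worktop by the sink; leave it alone. Origin: middle of its length.
- detergent: Pale green detergent bottle, 60 x 48 mm, 200 mm high, standing by the sink; leave it alone. Origin: centre of its underside.
Mind the look-alikes: they are no part of the job. Leave any blue or purple look-alike of the spice_jar alone.

How it is judged:
By the outcome, as a careful person would: the job done as asked, in the order asked, and still so for the second after the job is handed in, while the arm keeps its last pose, push and grip.
It also fails if it takes over 40 s, if anything falls off the work surface, if the arm or the gripper's body presses on something with over 40 N, if the wrist force passes 120 N, or if a joint passes its speed limit or range.

## Working session

There is one attempt and no reset: what is moved stays moved. The work goes in short steps, Python scripts to look and compute and a tool call to move; the robot and the scene stay as the last step left them, time stands still between calls to the robot, and variables do not carry over. Pictures are saved under pics/ and viewed, at most 10 in all, crops included, and the job is handed in when it is done.

Besides the shell and the picture viewer there is one more tool, called after ">>>" as name(argument=value, ...) on one line, values as JSON. arm_command: Moves the arm, as the interface text tells. Its arguments: {"type":"object","properties":{"motion":{"type":"array"},"newtons":{"type":"number"}},"required":["motion"]}

```bash
mkdir -p pics; cat > h.py <<'E'
import numpy as np, cv2
from bench import *
from scipy.spatial.transform import Rotation as R
def snap(n,f):
    p=camera_params(n); im,d=get_image(n)
    cv2.imwrite('pics/'+f+'.png',im[:,:,::-1]); np.savez('pics/'+f+'.npz',im=im,d=d,K=p['intrinsics'],D=p['D'],T=p['extrinsics'])
    return im,d
def pt(f,u,v,z=None):
    a=np.load('pics/'+f+'.npz'); K=np.array(a['K']);T=a['T']
    r=cv2.undistortPoints(np.array([[[u,v]]],float),K,np.array(a['D'],float))[0,0]
    ray=np.array([r[0],r[1],1.])
    if z is None: dd=np.median(a['d'][int(v)-1:int(v)+2,int(u)-1:int(u)+2]); return T[:3,:3]@(ray*dd)+T[:3,3]
    w=T[:3,:3]@ray; return T[:3,3]+w*(z-T[2,3])/w[2]
E
python3 - <<'E'
from h import *
s=get_state(); print(s)
snap('top','top0'); snap('scene','scene0')
E
```

```text
{'time': 0.0, 'joint_positions': array([-1.24889197,  0.32182897, -0.07009857,  1.45167677,  0.02262194,
        1.37079916, -0.05692516]), 'qd': array([-0.00105004,  0.00254973,  0.00225084, -0.00040001,  0.00027432,
        0.00147008,  0.00067461]), 'joint_torque': array([ 8.58662133e-05, -4.91285169e+01, -4.03785193e-01, -3.12525630e+01,
       -6.39919331e-02,  4.35158762e-02,  1.69685436e-04]), 'position': array([0.19681368, 0.61893158, 0.23545684]), 'tool_rot': array([-4.81528056e-01, -3.10428645e+00,  3.01019309e-03]), 'ft_force': array([-0.4790084 ,  0.09797779,  0.12632525]), 'torque': array([ 0.01646936, -0.01361011, -0.04556681]), 'grip_force': 0.0, 'grip_width': 0.9984151171555763}
```

```bash
ls pics
```

```text
scene0.npz
scene0.png
top0.npz
top0.png
```

View pics/top0.png

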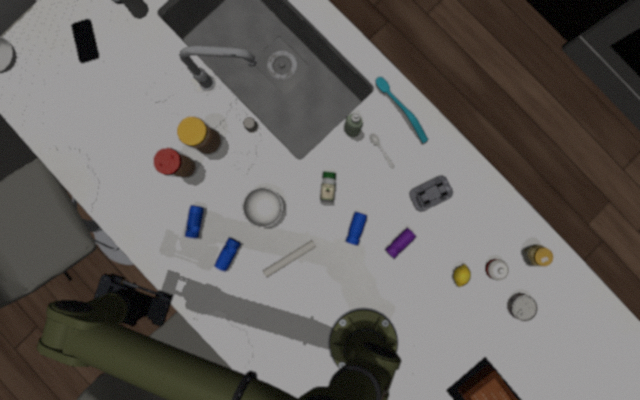

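View pics/scene0.png

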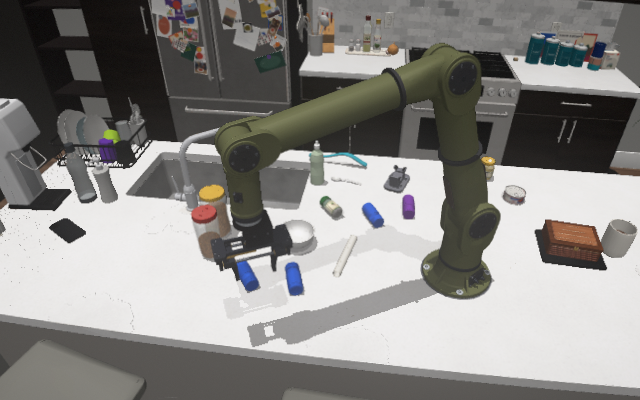

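Things that could be taken for the jar in the top view are blue (195,221), (228,254), (357,228), purple (401,243) and the green-lidded one at (328,187). I choose the green-lidded one; its lid is toward the top of the picture at (329,176). The rest is at (431,193). Next is one enlarged crop of both.

```bash
python3 - <<'E'
from h import *
im=cv2.imread('pics/top0.png')[155:225,310:460]
cv2.imwrite('pics/c1.png',cv2.resize(im,None,fx=5.33,fy=5.33,interpolation=cv2.INTER_CUBIC))
for n,u,v,z in [('jar',328,187,.03),('lid',329,172,.03),('base',327,203,.03),('rest',431,193,.04),('bot',354,125,.1),('bowl',264,207,.05),('robot',363,345,0)]:
    print(n,pt('top0',u,v,z).round(3),pt('top0',u,v).round(3))
E
```

```text
jar [0.511 0.124 0.03 ] [0.51  0.124 0.044]
lid [0.56  0.122 0.03 ] [0.559 0.122 0.044]
base [0.459 0.126 0.03 ] [0.459 0.127 0.041]
rest [ 0.498 -0.211  0.04 ] [ 0.498 -0.211  0.041]
bot [0.702 0.047 0.1  ] [0.692 0.05  0.148]
bowl [0.442 0.328 0.05 ] [0.442 0.334 0.01 ]
robot [-0.007 -0.001  0.   ] [0.074 0.024 0.254]
```

View pics/c1.png

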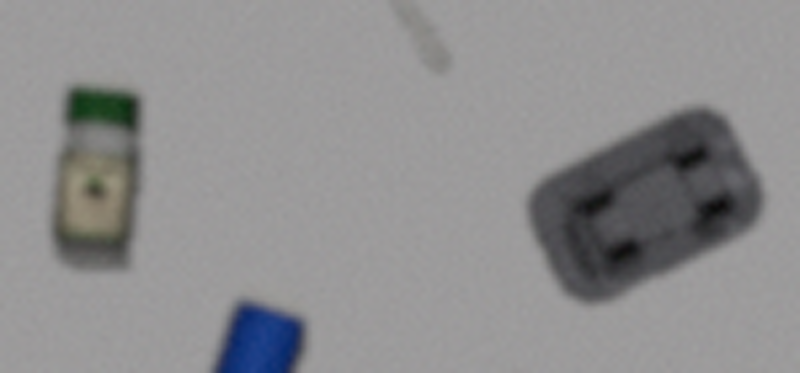

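```bash
cat >> h.py <<'E'
def plan(x,y,z,ydeg):
    "tool shift (mm) and spin (deg) to bring TCP to xyz with closing line at ydeg (world)"
    s=get_state(); M=R.from_rotvec(s['tool_rot']).as_matrix()
    d=M.T@(np.array([x,y,z])-s['position'])*1000
    a=np.degrees(np.arctan2(M[1,1],M[0,1])); sp=-((ydeg-a+90)%180-90)
    print('t',round(s['time'],2),'shift',d.round(1),'spin',round(sp,1),'ft',s['ft_force'].round(1),'q',s['joint_positions'].round(2))
E
python3 - <<'E'
from h import *
plan(.49,.125,.22,88)
# rest points above base plate
a=np.load('pics/top0.npz')
P=[(u,v,*pt('top0',u,v)) for u in range(405,458,1) for v in range(172,214,1)]
P=np.array([p for p in P if p[4]>.03])
print(len(P)); 
from collections import Counter
c=P[:,2:4].mean(0);print(c)
ax=np.array([np.cos(np.radians(-65)),np.sin(np.radians(-65))])
s=(P[:,2:4]-c)@ax; 
for lo in np.arange(-.06,.06,.01):
    m=(s>=lo)&(s<lo+.01); 
    if m.any(): print(round(lo,3),m.sum(),P[m,4].max().round(3))
E
```

```text
t 0.1 shift [-429.  -382.    16.2] spin -15.6 ft [ 0.1 -0.5  0.2] q [-1.25  0.32 -0.07  1.45  0.02  1.37 -0.06]
431
[ 0.49548268 -0.21018982]
-0.06 11 0.068
-0.05 27 0.071
-0.04 44 0.053
-0.03 57 0.054
-0.02 30 0.051
-0.01 39 0.039
0.0 38 0.041
0.01 40 0.043
0.02 69 0.066
0.03 54 0.069
0.04 22 0.065
```

>>> arm_command(motion=[[87, -28, -25, 0, 0], [87, -57, -50, 0, 0], [87, -86, -76, 0, 0], [87, -115, -102, 0, 0], [87, -145, -128, 0, 0]])

```text
time: 0.52
position: [0.2967, 0.4517, 0.236]
tool_rot: [-0.481, -3.104, 0.001]
ft_force: [1.1, -0.9, 0.3]
grip_width: 1.002
grip_force: 0.0
```

>>> arm_command(motion=[[87, -28, -25, 0, 0], [87, -57, -50, 0, 0], [87, -86, -76, 0, 0], [87, -115, -102, 0, 0], [87, -145, -128, 0, 0]])

```text
time: 0.93
position: [0.396, 0.2858, 0.2363]
tool_rot: [-0.481, -3.104, 0.0]
ft_force: [0.2, 1.0, 0.5]
grip_width: 1.002
grip_force: 0.0
```

>>> arm_command(motion=[[87, -28, -25, 3, -4], [87, -57, -50, 6, -8], [87, -86, -76, 10, -12], [87, -115, -102, 16, -15.6], [87, -139, -126, 16, -15.6]])

```text
time: 1.35
position: [0.4903, 0.1226, 0.2194]
tool_rot: [-0.054, -3.14, 0.002]
ft_force: [0.7, 0.3, 0.0]
grip_width: 1.0
grip_force: 0.0
```

```bash
python3 - <<'E'
from h import *
snap('wrist','w1'); plan(.49,.125,.22,88)
E
```

```text
t 1.4 shift [ 3.9  9.9 -0. ] spin -0.6 ft [ 1.6 -5.1 -0.2] q [-0.68  0.02  0.4   1.84 -0.    1.29  1.25]
```

View pics/w1.png

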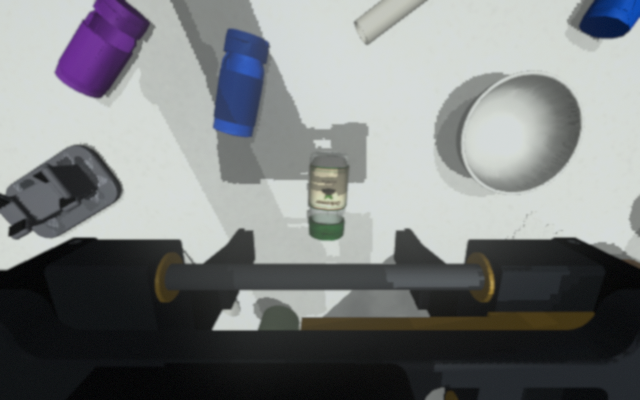

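The green-lidded jar lies with its base at about (328,152), its lid end at (326,240) and sides at columns 307 and 349. The rest is at left (65,190). I'll measure the jar from these pixels.

```bash
python3 - <<'E'
from h import *
for u,v in [(328,153),(326,238),(309,190),(348,190),(328,185),(310,228),(343,228),(327,228)]: print(u,v,pt('w1',u,v,.0225).round(4),pt('w1',u,v,.045).round(4),pt('w1',u,v).round(4))
a=np.load('pics/w1.npz');print(a['T'].round(3))
P=[]
for u in range(295,362,2):
  for v in range(145,250,2):
    p=pt('w1',u,v)
    if .012<p[2]<.05: P.append(p)
P=np.array(P);print(len(P),P.min(0).round(4),P.max(0).round(4))
r=cv2.minAreaRect((P[:,:2]*1000).astype(np.float32));print(r)
E
```

```text
328 153 [0.4561 0.1285 0.0225] [0.4532 0.1283 0.045 ] [0.4573 0.1286 0.0129]
326 238 [0.5669 0.1227 0.0225] [0.5568 0.1229 0.045 ] [0.5572 0.1229 0.044 ]
309 190 [0.5012 0.1035 0.0225] [0.4954 0.1049 0.045 ] [0.5007 0.1036 0.0246]
348 190 [0.5028 0.1521 0.0225] [0.4969 0.1504 0.045 ] [5.086e-01 1.538e-01 5.000e-04]
328 185 [0.4956 0.1274 0.0225] [0.4902 0.1273 0.045 ] [0.49   0.1272 0.0459]
310 228 [0.5521 0.1024 0.0225] [0.543  0.1039 0.045 ] [0.549  0.1029 0.0303]
343 228 [0.5535 0.1451 0.0225] [0.5443 0.1439 0.045 ] [0.5491 0.1445 0.0334]
327 228 [0.5528 0.1244 0.0225] [0.5437 0.1245 0.045 ] [0.5439 0.1245 0.0444]
[[ 0.033  0.96   0.28   0.413]
 [ 0.999 -0.031 -0.01   0.126]
 [-0.001  0.28  -0.96   0.368]
 [ 0.     0.     0.     1.   ]]
809 [0.4542 0.1013 0.0121] [0.5626 0.1534 0.0468]
((508.1851501464844, 126.99829864501953), (48.29845428466797, 105.72750091552734), 84.9928970336914)
```

```bash
python3 - <<'E'
from h import *
plan(.4965,.1263,.0185,87)
E
```

```text
t 1.4 shift [ -2.2  12.4 201.5] spin 0.4 ft [ 1.6 -5.1 -0.2] q [-0.68  0.02  0.4   1.84 -0.    1.29  1.25]
```

>>> arm_command(motion=[[87, -1, 3, 30, 0], [87, -2, 6, 65, 0], [87, -2, 6, 100, 0], [87, -2, 6, 120, 0], [87, -2, 6, 120, 0]])

```text
time: 1.82
position: [0.4882, 0.1303, 0.0957]
tool_rot: [-0.056, -3.132, 0.006]
ft_force: [0.2, -0.2, 0.2]
grip_width: 1.0
grip_force: 0.0
```

```bash
python3 - <<'E'
from h import *
plan(.4965,.1263,.0185,87)
E
```

```text
t 1.82 shift [-9.1 -3.4 77.1] spin 1.0 ft [ 0.2 -0.2  0.2] q [-0.68  0.14  0.39  1.98 -0.06  1.04  1.28]
```

>>> arm_command(motion=[[87, -5, -1, 25, 1], [87, -8, -3, 50, 1], [87, -8, -3, 70, 1], [87, -8, -3, 77, 1], [87, -8, -3, 77, 1]])

```text
time: 2.23
position: [0.4993, 0.1281, 0.023]
tool_rot: [-0.083, -3.138, 0.002]
ft_force: [-0.2, -0.7, 0.3]
grip_width: 0.999
grip_force: 0.0
```

```bash
python3 - <<'E'
from h import *
plan(.4965,.1263,.0185,87); snap('wrist','w2')
E
```

```text
t 2.23 shift [ 2.7 -1.9  4.5] spin -0.0 ft [-0.2 -0.7  0.3] q [-0.65  0.27  0.38  2.01 -0.13  0.89  1.32]
```

View pics/w2.png

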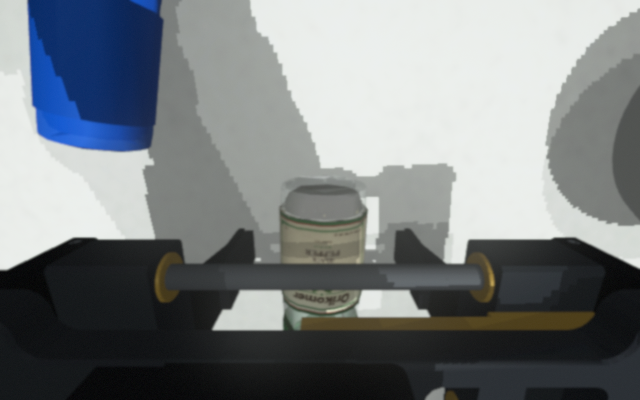

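The jar stands between the open fingers, slightly left of centre (320,270), with its base edge at (323,185). I'll make a small correction and close.

>>> arm_command(motion=[[87, 1, -1, 1, 0], [87, 1, -1, 1, 0]])

```text
time: 2.45
position: [0.5001, 0.1275, 0.0242]
tool_rot: [0.083, 3.138, 0.002]
ft_force: [-0.8, -0.2, 0.7]
grip_width: 0.998
grip_force: 0.0
```

```bash
python3 - <<'E'
from h import *
plan(.4965,.1263,.0185,87)
for u,v in [(323,182),(323,186),(323,210),(323,240),(281,225),(365,225)]: print(pt('w2',u,v).round(4))
E
```

```text
t 2.45 shift [ 3.6 -1.4  5.7] spin -0.0 ft [-0.8 -0.2  0.7] q [-0.65  0.26  0.39  2.01 -0.13  0.89  1.32]
[0.4579 0.1299 0.0128]
[0.4583 0.1299 0.0206]
[0.464  0.1298 0.0447]
[0.4785 0.129  0.0461]
[0.4755 0.1071 0.0316]
[0.4788 0.1513 0.0289]
```

>>> arm_command(motion=[[87, 1, 0, 5, 0], [60, 1, 0, 6, 0], [30, 1, 0, 6, 0], [30, 1, 0, 6, 0], [30, 1, 0, 6, 0]], newtons=15)

```text
time: 2.87
position: [0.4982, 0.1273, 0.0167]
tool_rot: [0.083, 3.14, 0.0]
ft_force: [0.3, 0.5, 0.3]
grip_width: 0.785
grip_force: 0.0
```

>>> arm_command(motion=[[30, 0, 0, 0, 0], [30, 0, 0, 0, 0], [30, 0, 0, 0, 0], [30, 0, 0, 0, 0]])

```text
time: 3.2
position: [0.4982, 0.1272, 0.0166]
tool_rot: [0.083, 3.14, 0.0]
ft_force: [-0.6, 0.3, 0.2]
grip_width: 0.507
grip_force: 14.9
```

>>> arm_command(motion=[[30, 0, 0, -15, 0], [30, 0, 0, -50, 0], [30, 0, 0, -90, 0], [30, 0, 0, -130, 0], [30, 0, 0, -165, 0]], newtons=25)

```text
time: 3.62
position: [0.4981, 0.1269, 0.1838]
tool_rot: [0.084, 3.14, 0.001]
ft_force: [1.4, 0.8, -1.9]
grip_width: 0.507
grip_force: 24.9
```

```bash
python3 - <<'E'
from h import *
s=get_state();print(s['grip_width'],s['grip_force'],s['position'])
plan(.536,-.293,.21,25)
E
```

```text
0.5066501716621732 24.864847557619214 [0.49807987 0.12694448 0.18381387]
t 3.62 shift [ -60.3 -417.3  -26.3] spin 61.9 ft [ 1.4  0.8 -1.9] q [-0.69  0.06  0.4   1.87 -0.03  1.22  1.24]
```

>>> arm_command(motion=[[30, -5, -25, -8, 4], [30, -10, -60, -16, 11], [30, -16, -100, -25, 18], [30, -22, -140, -26, 25], [30, -28, -180, -26, 31]])

```text
time: 4.03
position: [0.5166, -0.0559, 0.2082]
tool_rot: [0.928, 3.0, 0.002]
ft_force: [1.4, 0.4, -2.3]
grip_width: 0.508
grip_force: 24.9
```

```bash
python3 - <<'E'
from h import *
plan(.536,-.293,.21,25)
E
```

```text
t 4.03 shift [-149.8 -184.8   -1.9] spin 30.6 ft [ 1.4  0.4 -2.3] q [-0.51  0.05  0.59  1.83 -0.03  1.26  1.06]
```

>>> arm_command(motion=[[30, -28, -35, 0, 6], [30, -56, -68, 0, 12], [30, -84, -102, 0, 19], [30, -112, -137, 0, 25], [30, -135, -170, 0, 30]])

```text
time: 4.45
position: [0.533, -0.2634, 0.2073]
tool_rot: [1.672, 2.66, 0.001]
ft_force: [0.3, -0.6, -1.2]
grip_width: 0.502
grip_force: 24.9
```

>>> arm_command(motion=[[30, 0, 0, 0, 0], [30, 0, 0, 0, 0]])

```text
time: 4.62
position: [0.5313, -0.2655, 0.2069]
tool_rot: [-1.674, -2.658, 0.004]
ft_force: [-0.6, 0.2, -1.0]
grip_width: 0.506
grip_force: 24.9
```

```bash
python3 - <<'E'
from h import *
snap('wrist','w3');plan(.536,-.293,.21,25)
E
```

```text
t 4.67 shift [-29.   -9.8  -3.2] spin 0.8 ft [-0.1  0.1 -1.3] q [-0.24  0.27  0.78  1.66 -0.19  1.29  1.03]
```

View pics/w3.png

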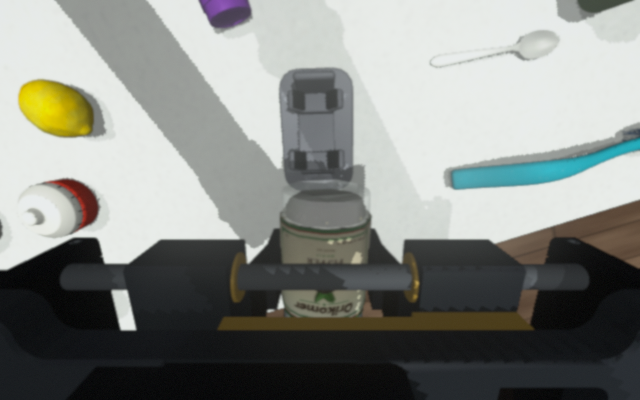

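The rest is seen whole, its plate spanning columns 280 to 354 and rows 67 to 188. The stop is at the top, (315,75), and the saddles are at rows 96 and 160. The jar is held with its base at (325,195). Next I'll enlarge the rest.

```bash
python3 - <<'E'
from h import *
im=cv2.imread('pics/w3.png')[60:195,265:370]
im=cv2.convertScaleAbs(im,alpha=1.6)
cv2.imwrite('pics/c3.png',cv2.resize(im,None,fx=4.4,fy=4.4,interpolation=cv2.INTER_CUBIC))
E
```

```text
(no output)
```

View pics/c3.png

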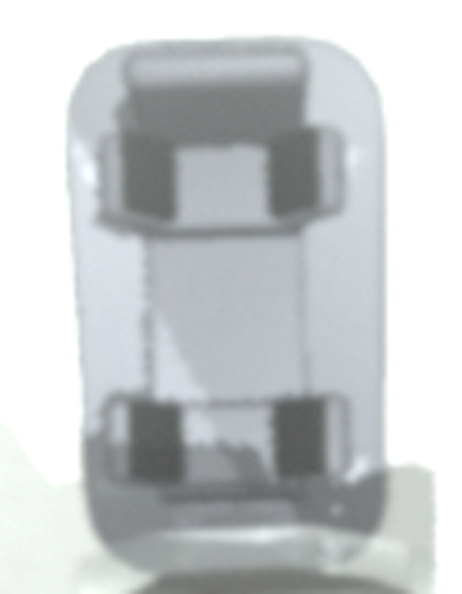

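```bash
python3 - <<'E'
from h import *
f=lambda u,v:(265+u/4.4,60+v/4.4)
q={}
for n,u,v,z,h in [('lowL',148,175,.0498,14.64),('lowR',297,175,.0498,14.64),('upL',157,438,.0655,73.6),('upR',300,436,.0655,73.6),('stop',218,82,.0707,-2.3)]:
    U=f(u,v); q[n]=pt('w3',*U,z); print(n,q[n].round(4),pt('w3',*U).round(4))
lo=(q['lowL']+q['lowR'])/2; up=(q['upL']+q['upR'])/2
d=(up-lo)[:2]; L=np.linalg.norm(d); e=d/L
print('len (59)',L,'width (31)',np.linalg.norm(q['lowL']-q['lowR']),np.linalg.norm(q['upL']-q['upR']),'yaw',np.degrees(np.arctan2(e[1],e[0])))
for n,p,h in [('lo',lo,14.64),('up',up,73.6),('st',q['stop'],-2.3)]: print(n,'seat_mid',p[:2]+e*(40.1-h)/1000)
# held jar: base and axis in tool frame
s=get_state();M=R.from_rotvec(s['tool_rot']).as_matrix()
for u,v in [(325,192),(325,196),(325,205),(325,215),(325,230),(283,225),(369,225),(325,300)]:
    p=pt('w3',u,v); print(u,v,(M.T@(p-s['position'])*1000).round(1))
E
```

```text
lowL [ 0.4672 -0.1937  0.0498] [ 0.4674 -0.1937  0.0519]
lowR [ 0.498  -0.1789  0.0498] [ 0.498 -0.179  0.052]
upL [ 0.4942 -0.2453  0.0655] [ 0.4942 -0.2452  0.0662]
upR [ 0.5237 -0.2306  0.0655] [ 0.5236 -0.2305  0.0665]
stop [ 0.4749 -0.1706  0.0707] [ 0.4748 -0.1705  0.0689]
len (59) 0.05799002119754499 width (31) 0.034246677553584105 0.03301017218861581 yaw -62.983086159538445
lo seat_mid [ 0.49415518 -0.20900059]
up seat_mid [ 0.49371456 -0.20813647]
st seat_mid [ 0.49415642 -0.20837781]
325 192 [37.7 -2.  -6.2]
325 196 [ 40.2  -2.  -22.8]
325 205 [ 37.6  -2.1 -28. ]
325 215 [ 33.2  -2.1 -28.8]
325 230 [ 26.3  -2.1 -29.5]
283 225 [ 23.8 -22.7 -17. ]
369 225 [ 22.2  20.2 -13.2]
325 300 [ -9.8  -2.2 -30. ]
```

```bash
python3 - <<'E'
from h import *
plan(.4975,-.2154,.12,27)
E
```

```text
t 4.67 shift [ 57.6 -10.6  86.8] spin -1.2 ft [-0.1  0.1 -1.3] q [-0.24  0.27  0.78  1.66 -0.19  1.29  1.03]
```

>>> arm_command(motion=[[30, 17, -3, 20, -1], [30, 36, -7, 45, -1], [30, 52, -10, 70, -1], [30, 57.5, -10.5, 86, -1.2], [30, 57.5, -10.5, 86, -1.2]], newtons=20)

```text
time: 5.08
position: [0.4957, -0.2095, 0.1178]
tool_rot: [-1.626, -2.679, -0.001]
ft_force: [-0.4, -0.1, -0.9]
grip_width: 0.507
grip_force: 19.9
```

>>> arm_command(motion=[[30, 0, 0, 0, 0], [30, 0, 0, 0, 0], [30, 0, 0, 0, 0]])

```text
time: 5.33
position: [0.4999, -0.2151, 0.1232]
tool_rot: [1.636, 2.679, 0.001]
ft_force: [-0.7, -0.6, -1.1]
grip_width: 0.506
grip_force: 19.9
```

```bash
python3 - <<'E'
from h import *
plan(.4975,-.2154,.08,27); snap('wrist','w4')
s=get_state();M=R.from_rotvec(s['tool_rot']).as_matrix(); print(s['position'])
a=np.load('pics/w4.npz')
for u in (300,325,350):
  for v in range(180,250,10):
    p=pt('w4',u,v); print(u,v,(M.T@(p-s['position'])*1000).round(1),p.round(3))
E
```

```text
t 5.33 shift [ 1.  -2.4 43.2] spin 0.2 ft [-0.7 -0.6 -1.1] q [-0.32  0.22  0.76  1.88 -0.17  1.1   0.98]
[ 0.49972743 -0.2152116   0.12304885]
300 180 [ 29.  -19.2  70.3] [ 0.47  -0.198  0.053]
300 190 [ 41.  -12.7  -7. ] [ 0.47  -0.184  0.13 ]
300 200 [ 41.  -11.3 -24.6] [ 0.471 -0.184  0.148]
300 210 [ 36.2 -11.4 -24.5] [ 0.473 -0.188  0.147]
300 220 [ 31.5 -11.5 -24.8] [ 0.475 -0.192  0.148]
300 230 [ 27.3 -11.4 -26.8] [ 0.477 -0.196  0.15 ]
300 240 [ 22.3 -11.5 -26.8] [ 0.479 -0.201  0.15 ]
325 180 [42.2  0.1 11.4] [ 0.481 -0.178  0.112]
325 190 [40.1  0.1 -3.2] [ 0.482 -0.18   0.126]
325 200 [ 41.7   0.  -27. ] [ 0.481 -0.178  0.15 ]
325 210 [ 37.4   0.  -28. ] [ 0.483 -0.182  0.151]
325 220 [ 32.8   0.  -28.5] [ 0.485 -0.186  0.151]
325 230 [ 28.3   0.  -29.2] [ 0.487 -0.19   0.152]
325 240 [ 23.7   0.1 -29.7] [ 0.489 -0.194  0.153]
350 180 [29.5 19.7 68.4] [ 0.504 -0.18   0.055]
350 190 [40.5 13.1 -4.6] [ 0.493 -0.173  0.128]
350 200 [ 40.9  11.3 -24.3] [ 0.491 -0.174  0.147]
350 210 [ 36.5  11.4 -25.2] [ 0.493 -0.178  0.148]
350 220 [ 31.7  11.5 -25.4] [ 0.495 -0.182  0.148]
350 230 [ 27.3  11.5 -26.7] [ 0.497 -0.186  0.15 ]
350 240 [ 22.3  11.7 -26.6] [ 0.5  -0.19  0.15]
```

View pics/w4.png

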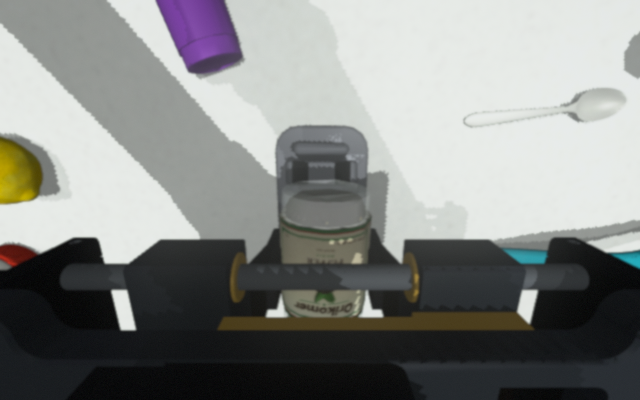

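The stop is at about (321,148). The jar base, at (325,185), is just uphill of it and slightly right of the rest's midline. That agrees with the planned shift of -2.4 mm in tool y.

>>> arm_command(motion=[[30, 1, -2, 15, 0], [30, 1, -2.4, 30, 0], [30, 1, -2.4, 38, 0], [30, 1, -2.4, 40, 0], [30, 1, -2.4, 40, 0]])

```text
time: 5.8
position: [0.4959, -0.215, 0.0815]
tool_rot: [-1.638, -2.681, 0.001]
ft_force: [-0.4, 0.8, -1.0]
grip_width: 0.506
grip_force: 19.9
```

>>> arm_command(motion=[[30, 0, 0, 0, 0], [30, 0, 0, 0, 0], [30, 0, 0, 0, 0]])

```text
time: 6.05
position: [0.4965, -0.215, 0.0823]
tool_rot: [1.637, 2.68, 0.001]
ft_force: [-0.0, -0.4, -0.2]
grip_width: 0.503
grip_force: 19.9
```

```bash
python3 - <<'E'
from h import *
plan(.4975,-.2154,.069,27)
snap('wrist','w5'); 
for z in (.0707,): print(pt('w4',320.5,151,z))
s=get_state();M=R.from_rotvec(s['tool_rot']).as_matrix();print((M.T@(pt('w4',320.5,151,.0707)-s['position'])*1000))
E
```

```text
t 6.05 shift [-0.9  0.7 13.3] spin 0.2 ft [-0.  -0.4 -0.2] q [-0.29  0.27  0.74  1.92 -0.21  1.03  1.02]
[ 0.47273983 -0.16879988  0.0707    ]
[5.18094946e+01 1.14644016e-02 1.14994387e+01]
```

>>> arm_command(motion=[[30, 0, 0, 2, 0], [30, 0, 0, 4, 0], [30, 0, 0, 6, 0], [30, 0, 0, 6, 0]])

```text
time: 6.43
position: [0.4968, -0.2142, 0.0758]
tool_rot: [1.636, 2.681, 0.002]
ft_force: [0.9, 1.9, 3.9]
grip_width: 0.506
grip_force: 20.0
```

>>> arm_command(motion=[[30, 0, 0, 1.5, 0], [30, 0, 0, 3, 0], [30, 0, 0, 3, 0]])

```text
time: 6.68
position: [0.4963, -0.2138, 0.0725]
tool_rot: [-1.636, -2.681, -0.002]
ft_force: [1.1, 3.9, 3.2]
grip_width: 0.503
grip_force: 20.0
```

>>> arm_command(motion=[[30, 0, 0, 1, 0], [30, 0, 0, 2, 0], [30, 0, 0, 2, 0]])

```text
time: 6.93
position: [0.4962, -0.2137, 0.0705]
tool_rot: [-1.636, -2.681, -0.002]
ft_force: [0.8, 4.5, 4.2]
grip_width: 0.502
grip_force: 20.0
```

>>> arm_command(motion=[[30, 0, 0, 1, 0], [30, 0, 0, 1.5, 0], [30, 0, 0, 1.5, 0]])

```text
time: 7.18
position: [0.4962, -0.2137, 0.0693]
tool_rot: [-1.636, -2.681, -0.002]
ft_force: [1.1, 5.5, 6.4]
grip_width: 0.507
grip_force: 20.0
```

```bash
python3 - <<'E'
from h import *
snap('wrist','w6'); plan(.494,-.2085,.0667,27)
s=get_state();M=R.from_rotvec(s['tool_rot']).as_matrix(); print(s['position'],s['torque'])
for v in range(170,250,8):
    p=pt('w6',325,v); print(v,(M.T@(p-s['position'])*1000).round(1))
cv2.imwrite('pics/c6.png',cv2.resize(cv2.convertScaleAbs(cv2.imread('pics/w6.png')[110:330,220:430],alpha=1.4),None,fx=2.7,fy=2.7,interpolation=cv2.INTER_CUBIC))
E
```

```text
t 7.23 shift [5.6 0.4 2.6] spin 0.2 ft [-0.2  5.8  5.5] q [-0.29  0.29  0.73  1.93 -0.23  1.    1.03]
[ 0.49625084 -0.21368994  0.06927509] [ 0.92858408 -0.09180616  0.04191653]
170 [50.2 -0.1 -0. ]
178 [38.5 -0.  33.9]
186 [ 46.   -0.2 -18.4]
194 [ 42.4  -0.1 -19.2]
202 [ 38.7  -0.1 -20.1]
210 [ 35.4  -0.1 -22.1]
218 [ 31.8  -0.1 -23. ]
226 [ 28.2  -0.1 -24. ]
234 [ 24.6  -0.1 -24.9]
242 [ 21.   -0.1 -25.9]
```

View pics/c6.png

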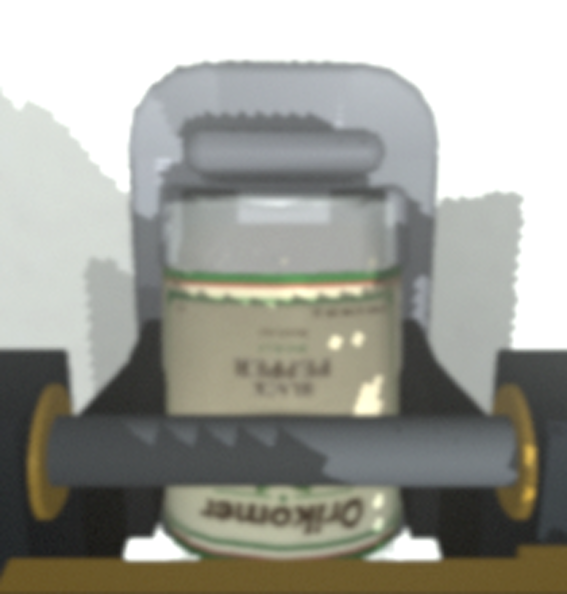

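The jar now lies at the slope's angle in the V with its base about 5 mm short of the stop. In the crop the base top edge is at (280,195) and the stop bar at (282,150). I'll slide it downhill now.

>>> arm_command(motion=[[30, 1.5, 0, 0.4, 0], [30, 3, 0, 0.8, 0], [30, 4, 0, 1.1, 0], [30, 4, 0, 1.1, 0]])

```text
time: 7.57
position: [0.4956, -0.2125, 0.0689]
tool_rot: [1.635, 2.677, 0.0]
ft_force: [4.7, -0.7, 4.7]
grip_width: 0.507
grip_force: 20.0
```

>>> arm_command(motion=[[30, 1, 0, 0.3, 0], [30, 2, 0, 0.5, 0], [30, 2, 0, 0.5, 0]])

```text
time: 7.82
position: [0.4944, -0.2102, 0.0682]
tool_rot: [1.636, 2.678, 0.001]
ft_force: [4.7, -0.1, 5.4]
grip_width: 0.506
grip_force: 20.0
```

>>> arm_command(motion=[[30, 1, 0, 0.3, 0], [30, 2, 0, 0.5, 0], [30, 2, 0, 0.5, 0]])

```text
time: 8.07
position: [0.4944, -0.21, 0.0682]
tool_rot: [1.635, 2.675, -0.001]
ft_force: [5.0, -3.5, 3.9]
grip_width: 0.505
grip_force: 20.0
```

>>> arm_command(motion=[[30, 1, 0, 0.3, 0], [30, 2, 0, 0.5, 0], [30, 2, 0, 0.5, 0]])

```text
time: 8.32
position: [0.4943, -0.21, 0.0683]
tool_rot: [1.634, 2.671, -0.003]
ft_force: [7.5, -6.7, 4.0]
grip_width: 0.506
grip_force: 20.0
```

```bash
python3 - <<'E'
from h import *
plan(.494,-.2085,.0667,27)
s=get_state();M=R.from_rotvec(s['tool_rot']).as_matrix(); print(s['position'],s['torque'],M.T@s['ft_force'])
E
```

```text
t 8.32 shift [1.5 0.4 1.6] spin 0.1 ft [ 7.5 -6.7  4. ] q [-0.3   0.27  0.74  1.95 -0.22  0.99  1.01]
[ 0.49428302 -0.20998631  0.06827423] [-1.57114077 -1.61755066  0.02421672] [-9.46352466  3.65223954 -3.89152281]
```

>>> arm_command(motion=[[30, 0, 0.5, 0.5, 0], [30, 0, 1, 1, 0], [30, 0, 1.5, 2, 0], [30, 0, 1.5, 2, 0]], newtons=40)

```text
time: 8.65
position: [0.4946, -0.2099, 0.0678]
tool_rot: [1.637, 2.673, -0.003]
ft_force: [-0.6, -3.3, 21.1]
grip_width: 0.502
grip_force: 40.0
```

```bash
python3 - <<'E'
from h import *
snap('wrist','w7')
s=get_state();M=R.from_rotvec(s['tool_rot']).as_matrix(); print(s['position'],M.T@s['ft_force'],s['torque'].round(2),s['grip_force'])
for u in (312,325,338):
  for v in range(156,206,6):
    p=pt('w7',u,v); print(u,v,(M.T@(p-s['position'])*1000).round(1))
cv2.imwrite('pics/c7.png',cv2.resize(cv2.convertScaleAbs(cv2.imread('pics/w7.png')[110:330,220:430],alpha=1.4),None,fx=2.7,fy=2.7,interpolation=cv2.INTER_CUBIC))
E
```

```text
[ 0.49462477 -0.20994347  0.06786736] [ -4.86506659  -2.08518628 -20.00488073] [-1.29  0.1   0.05] 40.002182610332966
312 156 [50.2 -9.1 52.9]
312 162 [46.  -9.2 52.4]
312 168 [51.3 -6.9 -0.3]
312 174 [48.4 -6.9 -1.7]
312 180 [45.  -7.  -1.1]
312 186 [ 45.9  -6.3 -17.8]
312 192 [ 43.1  -6.3 -18.3]
312 198 [ 40.3  -6.3 -18.7]
312 204 [ 37.6  -6.3 -19.6]
325 156 [50.2 -0.  53. ]
325 162 [46.   0.  52.7]
325 168 [51.2 -0.1 -0.2]
325 174 [48.5 -0.1 -2.5]
325 180 [45.  -0.1 -1.1]
325 186 [ 46.1  -0.2 -18.5]
325 192 [ 43.5  -0.2 -19.7]
325 198 [ 40.7  -0.2 -20. ]
325 204 [ 38.1  -0.2 -21.1]
338 156 [50.3  9.1 52.4]
338 162 [46.   9.2 53.1]
338 168 [51.3  6.7 -0.5]
338 174 [48.5  6.6 -2.1]
338 180 [45.1  6.7 -1.2]
338 186 [ 45.7   6.  -17. ]
338 192 [ 43.    6.  -17.8]
338 198 [ 40.2   6.  -18.3]
338 204 [ 37.3   6.  -18.5]
```

View pics/c7.png

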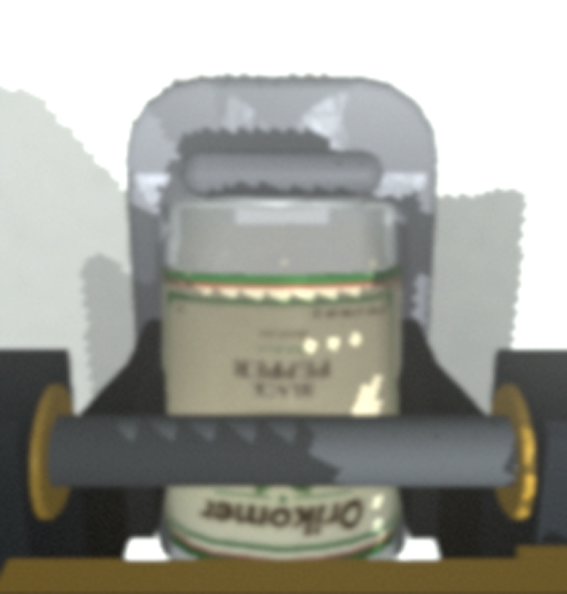

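The jar base at about (283,200) now touches the stop bar at (282,175) in the crop, the jar lies centred, and the press is 20 N. I have no views left, so I'll check the seat by fitting the jar's cylinder to the depth points.

```bash
cat > fit.py <<'E'
from h import *
from scipy.optimize import least_squares
def fit(f,vs):
    s=get_state();P=[]
    for v in vs:
        for u in range(298,353,3):
            P.append(pt(f,u,v))
    P=np.array(P); P=P[(P[:,2]>.07)&(P[:,2]<.2)]
    e0=np.radians(-63)
    # params: lateral offset, height at ref, yaw, pitch
    ref=np.array([.494,-.2085])
    def res(q):
        n=np.array([-np.sin(e0),np.cos(e0)]); c=np.array([*(ref+n*q[0]),q[1]])
        d=np.array([np.cos(q[2])*np.cos(q[3]),np.sin(q[2])*np.cos(q[3]),np.sin(q[3])])
        return np.linalg.norm(np.cross(P-c,d),axis=1)-.022
    r=least_squares(res,[0,.073,e0,.2],loss='soft_l1',f_scale=.001)
    print(f,len(P),'lat mm',r.x[0]*1e3,'axis height at seat_mid',r.x[1]*1e3,'yaw',np.degrees(r.x[2]),'pitch',r.x[3],'rms',np.sqrt(np.median(r.fun**2))*1e3)
E
python3 - <<'E'
from fit import *
fit('w4',list(range(225,258,3))+list(range(294,312,3)))
fit('w6',list(range(200,258,3))+list(range(294,312,3)))
fit('w7',list(range(200,258,3))+list(range(294,312,3)))
# scene camera check: project predicted seated points
snap('scene','s7')
plan(.494,-.2085,.0667,27)
E
```

```text
w4 323 lat mm 2.284332845800328 axis height at seat_mid 130.52336684555158 yaw -63.77007256922719 pitch 0.011408532382369264 rms 0.2621492666170684
w6 494 lat mm -0.4007950458179255 axis height at seat_mid 76.40705645568919 yaw -62.240205899652786 pitch 0.26236086559106864 rms 0.2999730462702902
w7 494 lat mm -0.10411452685382941 axis height at seat_mid 76.13162759677375 yaw -62.093709337954294 pitch 0.2683343465853815 rms 0.32098070113959093
t 8.75 shift [1.5 0.1 1.1] spin 0.0 ft [ 0.1 -5.6 20.3] q [-0.3   0.28  0.74  1.95 -0.22  0.99  1.01]
```

>>> arm_command(motion=[[30, 0, 0, 0, 0], [30, 0, 0, 0, 0], [30, 0, 0, 0, 0], [30, 0, 0, 0, 0], [30, 0, 0, 0, 0]])

```text
time: 9.17
position: [0.4946, -0.21, 0.0678]
tool_rot: [1.637, 2.672, -0.003]
ft_force: [-0.1, -5.3, 20.1]
grip_width: 0.503
grip_force: 40.0
```

>>> arm_command(motion=[[30, 0.5, 0, 0, 0], [30, 1, 0, 0, 0], [30, 1, 0, 0, 0], [30, 1, 0, 0, 0], [30, 1, 0, 0, 0]])

```text
time: 9.58
position: [0.4946, -0.2099, 0.0679]
tool_rot: [1.636, 2.671, -0.004]
ft_force: [1.4, -7.6, 17.3]
grip_width: 0.498
grip_force: 40.0
```

```bash
python3 -c "
from bench import *
print(close_job())"
```

```text
the job is handed in; nothing more can be done
None
```

I laid the jar in the V of the rest and handed the job in after about 9.6 s, with the arm still gripping its glass body at 40 N and pressing down at about 17 N. The depth fit shows it centred and at the rest's slope. Its base being up against the stop rests on the resistance I felt when pushing it there, because the camera couldn't settle the last 1–2 mm.

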